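# Seat the spare blade in the sample trimmer's holder

### The arm

A 6-joint arm with a two-finger parallel gripper is mounted at the origin on the work surface. World frame = base frame: x ahead of the robot, y to its left, z up, the work surface at z = 0. Lengths are in m, angles in degrees, forces in N, time in s.
With the tool pointing down it reaches from about 0.35 to 0.8 m from the base axis. Payload 7.3 kg.
Tool frame: the origin (TCP) lies midway between the tips of the shut fingers; the grasp point (between the pads) lies bot.hold_point_z behind it (bot.hold_point_z is the distance from the TCP to the grasp point, in m); z points along the fingers, y is the direction in which the jaws open and shut (so a half turn about z gives the same grasp; the last joint's range is limited). The gripper opens to 85 mm and grips with 20 to 120 N. Pads are 22 mm wide; open, the fingers measure 114 mm over their backs; the gripper's body (76 mm by 85 mm) begins 54 mm behind the grasp point. The pads swing forward as they close: fully open they stand 13 mm farther back than shut.
Start: joints at [-76.261, 19.595, 87.324, -0, 73.075, -8.365], TCP at [0.198, -0.486, 0.231] pointing down, gripper open.
Joint ranges: [-145.02, 145.02], [-44.19, 115.74], [2.07, 154.8], [-57.11, 237.11], [16.16, 152.29], [-177.93, 177.93]. Speed limits (degrees/s): [147.25, 147.25, 180, 180, 180, 180].

### API

Orientations are given as a 3x3 rotation matrix whose columns are the frame's x, y, z axes.
In Python, from rig import bot gives the robot as it stands.
- The arm moves only by the tool apply_moves, never from a script. Its argument "deltas" is a list of rows, each a list of 3 entries, a list of its own where there are three numbers: the finger opening in cm, from 0 to 8.54, then the shift along the tool's x, y, z in cm, then the turn, a rotation vector about the tool's x, y, z in degrees. A call has 1 to 12 rows; each row shifts and turns the commanded pose from where the row before left it, along the tool's axes as they then stand; what a row does not reach is not made up. A row lasts 1/12 s, in which the tool goes at most 41.7 mm and 7.16 degrees, less where a joint would pass 70% of its speed; a pose out of reach is approached as far as the arm can. A call is refused whole if a number of a shift passes 4.17 or a number of a turn 7.16, either way. A call with a gripper value outside its range is refused whole. The fingers move at their own pace and stop on an object; "squeeze" is the grip in N (left out, the last holds). Time passes only in rows, so rows that do not move let the fingers close. It gives the time, the measured TCP pose, the force and the opening at its end, in the units of the state.
- bot.read_state(): the state, without advancing time (a new reading comes with each control period).
- bot.get_image(name): name is "scene" or "top" or "wrist"; returns (picture, depth): 400x640x3 uint8, red, green, blue; 400x640 float32, m along the optical axis (not along the pixel's ray), 0 where there is no reading.
- bot.camera_model(name): a dict with "fx", "fy", "cx", "cy" (pixels), "rvec" (rotation vector, rad) and "tvec" (3), from world to camera coordinates, as OpenCV has them. Camera axes: x right, y down, z forward; pixel columns grow to the right and rows downward; lengths in m; the calibration is good to about 2 mm. A picture is of the moment at which its call begins: read the wrist's pose just before it. camera_model takes no time and is no camera call; for the wrist camera it gives the pose at the moment of the call.
- bot.sign_off(): hands the job in, once; it reports no verdict.
The state is a dict: "time": time; "joint_pos": joint angles; "qd": joint speeds; "joint_efforts": joint torques, N m; "ee_pos": TCP position; "orientation": TCP orientation; "contact_force": force on the tool from outside, world axes, zero at the start; "wrist_torque": the same for the moment, N m; "gripper_width": opening from 0.0 (shut) to 1.0 (fully open).
Only numpy, scipy, OpenCV 4.12 (cv2) and the standard library are available. Lean on these libraries where they do the work, as an engineer would, in place of code of your own. Each camera call takes 0.05 s, during which the arm holds its last target. There are 200 camera calls.

### The job

Pick the spare trimmer blade up off the rubber pad and lay it flat on the bed of the blade holder, its notch over the locating pin and its notched back edge flush against the fence along its whole length, then let go. The pin is set by hand and its place along the fence is not known exactly, so feel for it gently and never force the blade against the holder. Leave the other things on the bench where they are.

Things in the scene. Friction and masses are not known exactly. Their poses are not given: they have to be found in the camera images.
- blade: Loose flat steel blade, about 0.24 kg: 45 mm along its x, 100 mm along its y, 6 mm thick; origin at the centre of its underside, z up. Straight back edge at x = +22.5 mm with an open square notch through its middle, 10 mm wide (y -5 to +5 mm), 12 mm deep (x 10.5 to 22.5 mm). Front edge at x = -22.5 mm is bevelled. A black grip bar stands on its middle.
- blade_back (a point): Middle of the blade's back edge at the underside (blade x = +22.5 mm, y = 0): the middle of the notch's mouth. Axes as the blade's.
- holder: Fixed grey block 110 mm along its x, 190 mm along its y, origin at the centre of its underside, z up. Flat aluminium bed on top, 30 mm above the origin, 184 mm long in y, from x = -50 mm to the fence, a straight dark bar along y. One round upright steel pin, 8 mm diameter, 9 mm tall, stands on the bed just in front of the fence. All rigid; friction about 0.6.
- fence_mid (a point): Point on the fence's face at mid-length, at bed height (holder x = +30 mm, y = 0, z = 30 mm), axes as the holder's. The face looks to -x; the fence stands 7 mm above the bed. The blade is pushed home towards +x: stopped by the pin, its back edge is 10 mm short of the face; with the notch over the pin it reaches the face.
- pad: Fixed dark grey rubber pad 150 x 170 x 4 mm on which the blade lies at the start; origin at the centre of its underside.
- weight: Small loose brass cylinder, 20 mm diameter, 24 mm tall, standing on the pad; leave alone. Origin at the centre of its underside.
- can: Drinks can, 66 mm diameter, 122 mm tall, standing loose on the bench; leave alone. Origin at the centre of its underside.
- jar_a: White jar, 48 mm diameter, 75 mm tall, loose; leave alone. Origin at the centre of its underside.
- jar_b: White jar, 48 mm diameter, 75 mm tall, loose; leave alone. Origin at the centre of its underside.
- beaker: Glass beaker, 64 mm diameter, 70 mm tall, loose; leave alone. Origin at the centre of its underside.
- driver: Screwdriver 170 mm long lying loose on the bench; leave alone.
- notebook: Green notebook 110 x 150 x 12 mm lying on the bench; leave alone. Origin at the centre of its underside.
- blade_grip (a point): Top centre of the blade's grip bar, 36 mm above the underside. The bar is 12 mm along x, 40 mm along y and stands 30 mm above the blade's top face. Grip it across its 12 mm with the fingertips 8 to 12 mm above the blade's top face, so that they pass over fence and pin. Axes as the blade's.
- pin_slot (a point): Middle of the short dark slot in the bed in which the pin is set (holder x = +24 mm, y = 0, z = 30 mm; axes as the holder's), NOT the pin itself: the pin's axis is at this x, but at any y from -10 to +10 mm from here, different each time and not reported; it can be seen and felt. The pin stays put under all permitted forces.
Mind the look-alikes: they are no part of the job. What is shaped like the blade but yellow is not meant.

How it is judged:
By the outcome, as a careful person would: the job done as asked, in the order asked, and still so for the second after the job is handed in, with the robot touching nothing.
It also fails if it takes over 72 s, if anything falls off the work surface, if the arm or the gripper's body presses on something with over 40 N, if the wrist force passes 120 N, or if a joint passes its speed limit or range.

## Working session

There is one attempt and no reset: what is moved stays moved. The work goes in short steps, Python scripts to look and compute and a tool call to move; the robot and the scene stay as the last step left them, time stands still between calls to the robot, and variables do not carry over. Pictures are saved under pics/ and viewed, about 8 in all and at most 12, crops included, and the job is handed in when it is done.

Besides the shell and the picture viewer there is one more tool, called after "Request:" as name(argument=value, ...) on one line, values as JSON. apply_moves: Moves the arm, as the interface text tells. Its arguments: {"type":"object","properties":{"deltas":{"type":"array","items":{"type":"array"}},"squeeze":{"type":"number"}},"required":["deltas"]}

```bash
mkdir -p pics
python3 - <<'E'
from rig import bot
import cv2,numpy as np
for n in ("top","scene"):
    p,d=bot.get_image(n); np.savez(f"{n}.npz",p=p,d=d)
    cv2.imwrite(f"pics/{n}0.png",p[:,:,::-1]); print(n,bot.camera_model(n))
print(bot.read_state(),bot.hold_point_z)
E
```

```text
top {'fx': 380.86650614518794, 'fy': 380.86650614518794, 'cx': 318.3291440873989, 'cy': 206.53382565620888, 'rvec': array([ 2.08923938, -2.14078207,  0.15140652]), 'tvec': array([0.02459735, 0.58508056, 0.92182802])}
scene {'fx': 513.8473078207796, 'fy': 513.8473078207796, 'cx': 325.1397661545637, 'cy': 201.13021871827345, 'rvec': array([ 2.2998354 ,  0.84749897, -0.31192869]), 'tvec': array([-0.41917671, -0.24208586,  1.60639716])}
{'time': 0.1, 'joint_pos': array([-7.62621041e+01,  1.96306389e+01,  8.73737084e+01,  1.08839165e-04,
        7.30723631e+01, -8.36753613e+00]), 'qd': array([-0.00380658, -0.13998521, -0.07013853,  0.01845271, -0.14016099,
       -0.02598281]), 'joint_efforts': array([ 2.05916600e-03, -4.34449160e+01, -2.46490234e+01, -1.83444281e-04,
        4.62306183e-03,  9.77439271e-06]), 'ee_pos': array([ 0.19747857, -0.48605462,  0.23069991]), 'orientation': array([[ 9.26493198e-01,  3.76311379e-01, -3.16185538e-04],
       [ 3.76311461e-01, -9.26492305e-01,  1.30097942e-03],
       [ 1.96629892e-04, -1.32433282e-03, -9.99999104e-01]]), 'contact_force': array([-0.19493893, -0.02469369,  0.40062314]), 'wrist_torque': array([-0.01021803,  0.06274348, -0.00803618]), 'gripper_width': 1.0005225046589796} 0.0187
```

View pics/top0.png

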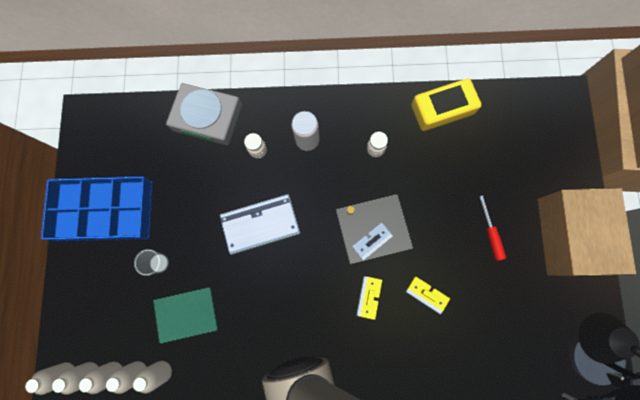

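View pics/scene0.png

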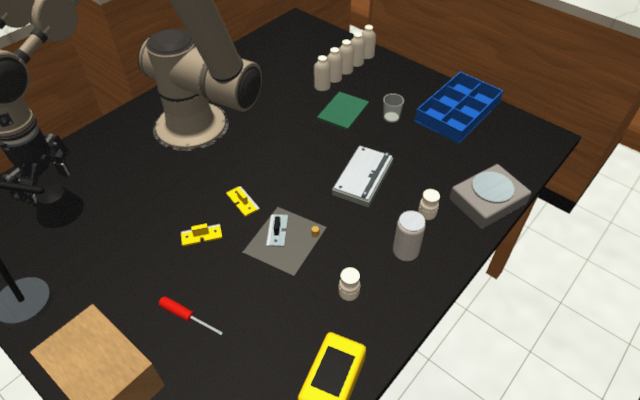

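Top view: the blade is at about (373,241) on the pad, the holder at (260,224) with its fence and pin on the far (+x) side. The look-alikes are yellow, at (370,298) and (428,295). The scene view agrees. Next I'll measure by rectifying the top view.

```bash
cat > h.py <<'E'
import cv2,numpy as np
def RT(m): return cv2.Rodrigues(np.array(m["rvec"]))[0],np.array(m["tvec"],float)
def toworld(m,u,v,z):
    R,t=RT(m); r=R.T@np.array([(u-m["cx"])/m["fx"],(v-m["cy"])/m["fy"],1]); c=-R.T@t
    return c+r*(z-c[2])/r[2]
def rectify(m,p,x0,x1,y0,y1,z,s):
    # up=+x, left=+y; s px per m
    W,H=int((y1-y0)*s),int((x1-x0)*s); R,t=RT(m)
    K=np.array([[m["fx"],0,m["cx"]],[0,m["fy"],m["cy"]],[0,0,1]])
    A=np.array([[0,-1/s,x1],[-1/s,0,y1],[0,0,z],[0,0,1]])  # (u,v,1)->world
    Hm=K@np.c_[R,t]@A
    return cv2.warpPerspective(p,Hm,(W,H),flags=cv2.INTER_CUBIC|cv2.WARP_INVERSE_MAP)
E
python3 - <<'E'
from h import *
from rig import bot
p=np.load("top.npz")["p"]; m=bot.camera_model("top")
for u,v in((373,241),(260,224),(350,210)): print(toworld(m,u,v,.02))
c=toworld(m,260,224,.03);b=toworld(m,373,241,.01)
a=rectify(m,p,c[0]-.12,c[0]+.12,c[1]-.13,c[1]+.13,.03,1500)
d=rectify(m,p,b[0]-.12,b[0]+.12,b[1]-.13,b[1]+.13,.01,1500)
cv2.imwrite("pics/rect.png",np.hstack([a,d])[:,:,::-1]); print(c,b,a.shape)
E
```

```text
[ 0.4967468  -0.12818754  0.02      ]
[0.54863639 0.16590944 0.02      ]
[ 0.57958177 -0.0717724   0.02      ]
[0.54729301 0.16404321 0.03      ] [ 0.49756591 -0.1292928   0.01      ] (360, 390, 3)
```

View pics/rect.png

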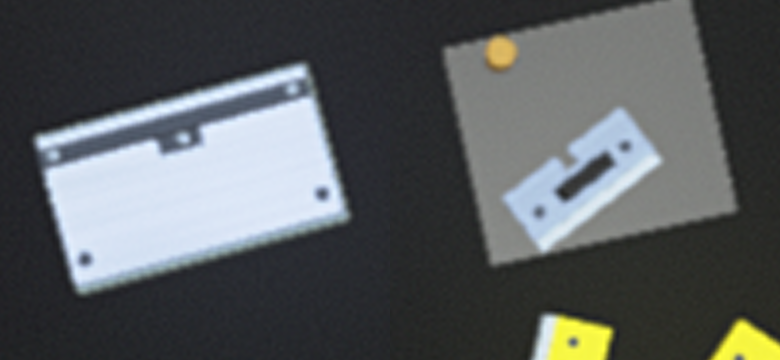

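Rectified view at 1500 px/m: the holder's fence runs from (45,158) to (305,88), so its yaw is about 15°, and the pin is at about (182,138) in the slot. The blade's notch faces up-left, giving a yaw of about 38°, with the bar at (585,176). I'll move over the blade and look with the wrist camera.

Request:
apply_moves(deltas=[[4,[3.44,-1.82,0],[0,0,0]],[4,[3.44,-1.82,0],[0,0,0]],[4,[3.44,-1.82,0],[0,0,0]],[4,[3.44,-1.82,0],[0,0,0]],[4,[3.44,-1.82,0],[0,0,0]],[4,[3.44,-1.82,0],[0,0,0]],[4,[3.44,-1.82,0],[0,0,0]],[4,[3.44,-1.82,0],[0,0,0]],[4,[3.44,-1.82,0],[0,0,0]],[4,[3.44,-1.82,0],[0,0,0]],[4,[3.44,-1.82,0],[0,0,0]],[4,[3.44,-1.82,0],[0,0,0]]])

```text
time: 1.1
ee_pos: [0.4986, -0.1269, 0.2311]
orientation: [[0.926, 0.376, -0.001], [0.376, -0.926, 0.0], [-0.0, -0.0, -1.0]]
contact_force: [0.9, -0.9, 0.8]
gripper_width: 0.466
```

Request:
apply_moves(deltas=[[4,[0,0,0],[0,0,-7]],[4,[0,0,0],[0,0,-7]],[4,[0,0,0],[0,0,-7]],[4,[0,0,0],[0,0,-7]],[4,[0,0,0],[0,0,-7]],[4,[0,0,0],[0,0,-7]],[4,[0,0,0],[0,0,-7]],[4,[0,0,0],[0,0,-7]],[4,[0,0,0],[0,0,-7]],[4,[0,0,0],[0,0,-7]],[4,[0,0,0],[0,0,-7]],[4,[0,0,0],[0,0,-7]]])

```text
time: 2.1
ee_pos: [0.4976, -0.1286, 0.2309]
orientation: [[-0.283, 0.959, -0.001], [0.959, 0.283, 0.0], [0.001, -0.001, -1.0]]
contact_force: [1.0, -0.1, -0.3]
gripper_width: 0.468
```

Request:
apply_moves(deltas=[[4,[0,0,0],[0,0,-7]],[4,[0,0,0],[0,0,-7]],[4,[0,0,0],[0,0,-7]],[4,[0,0,0],[0,0,0]],[4,[0,0,0],[0,0,0]]])

```text
time: 2.52
ee_pos: [0.4977, -0.1287, 0.231]
orientation: [[-0.6, 0.8, -0.001], [0.8, 0.6, 0.0], [0.001, -0.0, -1.0]]
contact_force: [0.3, 0.9, -0.1]
gripper_width: 0.466
```

Run:
```python
from h import *
from rig import bot
s=bot.read_state(); m=bot.camera_model("wrist"); p,d=bot.get_image("wrist")
cv2.imwrite("pics/w1.png",p[:,:,::-1]); np.savez("w1.npz",p=p,d=d,m=np.array(m,dtype=object))
print(m,-RT(m)[0].T@RT(m)[1]); print(s["ee_pos"],s["orientation"],s["joint_pos"])
```

```text
{'fx': 344.62329233839455, 'fy': 344.62329233839455, 'cx': 317.96138544653735, 'cy': 195.67060249857641, 'rvec': array([-2.68843077, -0.89489097, -0.145395  ]), 'tvec': array([-0.32193289, -0.42224653,  0.25317304])} [ 0.44985249 -0.06388361  0.37360557]
[ 0.49770238 -0.12867177  0.23100171] [[-6.00341104e-01  7.99743819e-01 -6.18276372e-04]
 [ 7.99743894e-01  6.00341297e-01  1.76099682e-04]
 [ 5.12011471e-04 -3.88742876e-04 -9.99999793e-01]] [-2.30394596e+01  1.84863054e+01  8.90107991e+01 -4.80016887e-03
  7.25394434e+01 -5.99323606e+01]
```

View pics/w1.png

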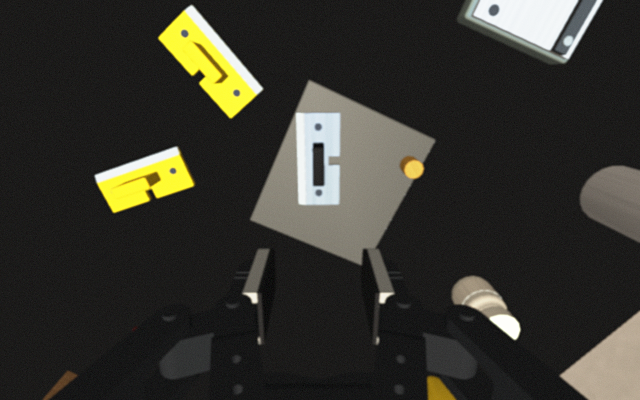

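The wrist view shows the blade at (319,158), notch to the right at (335,160) and bar at (318,164). Its long axis is nearly along the tool's x. I'll fit it numerically.

```bash
cat > fitblade.py <<'E'
from h import *
from scipy.optimize import minimize
# fit blade pose (x,y,yaw) by outline: sample points of the top face outline in / out, on the picture
def proj(m,P):
    return cv2.projectPoints(P.astype(np.float64),np.array(m["rvec"]),np.array(m["tvec"]),np.array([[m["fx"],0,m["cx"]],[0,m["fy"],m["cy"]],[0,0,1.]]),None)[0][:,0]
def edges(z):
    # points and outward normals: back edge, ends, notch sides
    P=[];N=[]
    for y in np.r_[np.linspace(-48,-7,30),np.linspace(7,48,30)]: P.append((22.5,y));N.append((1,0))
    for x in np.linspace(-12,20,25):
        P+= [(x,50),(x,-50)];N+=[(0,1),(0,-1)]
    for x in np.linspace(13,20.5,8):
        P+=[(x,5),(x,-5)];N+=[(0,-1),(0,1)]
    return np.array(P)/1e3,np.array(N)
def fit(m,g,q0,z):
    P,N=edges(z); g=cv2.GaussianBlur(g.astype(np.float32),(0,0),.7)
    def world(q,A): 
        c,s=np.cos(q[2]),np.sin(q[2]); A=A@np.array([[c,s],[-s,c]])+q[:2]; return np.c_[A,np.full(len(A),z)]
    def val(q,A):
        u=proj(m,world(q,A)).astype(np.float32); return cv2.remap(g,u[:,:1],u[:,1:],cv2.INTER_LINEAR)[:,0]
    f=lambda q,e=.0015:-(val(q,P-N*e)-val(q,P+N*e)).mean()
    k=np.array([1e-3,1e-3,.02])
    for e in (.004,.0015): 
        r=minimize(lambda v:f(q0+v*k,e),np.zeros(3),method="Nelder-Mead",options=dict(initial_simplex=np.vstack([np.zeros(3),3*np.eye(3)]),xatol=.005,fatol=1e-4)); q0=q0+r.x*k
    return q0,r.fun
E
python3 - <<'E'
from fitblade import *
from rig import bot
z=np.load("w1.npz",allow_pickle=True); m=z["m"].item(); p=z["p"]
g=p.astype(int).min(2)
w=toworld(m,319,158,.01); print(w)
for dy in(0,.006,-.006):
  q,f=fit(m,g,np.array([w[0],w[1]+dy,np.radians(37+dy*500)]),.010); print(q[:2],np.degrees(q[2]),f)
s=bot.read_state(); R=s["orientation"]; print("delta tool cm",R.T@np.r_[q[:2]-s["ee_pos"][:2],0.02-s["ee_pos"][2]]*100)
print("tool y yaw",np.degrees(np.arctan2(R[1,1],R[0,1])))
print("bar top", toworld(m,318,164,.04))
mt=bot.camera_model("top");pt=np.load("top.npz")["p"]
q2,f=fit(mt,pt.astype(int).min(2),q.copy(),.010);print("top",q2[:2],np.degrees(q2[2]),f)
E
```

```text
[ 0.4978003 -0.1258481  0.01     ]
[ 0.49896798 -0.12824357] 37.73316950223948 -66.96493530273438
[ 0.49896308 -0.12823543] 37.71444658487565 -66.96307373046875
[ 0.49893987 -0.12822685] 37.71247787062259 -66.97020721435547
delta tool cm [-0.0465103   0.12954969 21.10649659]
tool y yaw 36.87833110493941
bar top [ 0.49667652 -0.12616007  0.04      ]
top [ 0.49867922 -0.12719846] 37.437864781033575 -22.325565338134766
```

Request:
apply_moves(deltas=[[4,[-0.05,0.13,3],[0,0,-0.8]],[4,[0,0,3],[0,0,0]],[4,[0,0,3],[0,0,0]],[4,[0,0,3],[0,0,0]],[4,[0,0,3],[0,0,0]],[4,[0,0,2],[0,0,0]],[4,[0,0,1.5],[0,0,0]],[4,[0,0,1],[0,0,0]],[4,[0,0,0.8],[0,0,0]],[4,[0,0,0.4],[0,0,0]],[4,[0,0,0.4],[0,0,0]],[4,[0,0,0],[0,0,0]]])

```text
time: 3.57
ee_pos: [0.4993, -0.1284, 0.0203]
orientation: [[-0.614, 0.789, 0.0], [0.789, 0.614, -0.0], [-0.0, 0.0, -1.0]]
contact_force: [-0.6, 0.0, 0.3]
gripper_width: 0.47
```

Request:
apply_moves(deltas=[[3,[0,0,0],[0,0,0]],[2,[0,0,0],[0,0,0]],[1,[0,0,0],[0,0,0]],[0.5,[0,0,0],[0,0,0]],[0.5,[0,0,0],[0,0,0]],[0.5,[0,0,0],[0,0,0]],[0.5,[0,0,0],[0,0,0]],[0.5,[0,0,0],[0,0,0]]], squeeze=50)

```text
time: 4.23
ee_pos: [0.4996, -0.1286, 0.0211]
orientation: [[-0.614, 0.789, 0.001], [0.789, 0.614, -0.001], [-0.001, 0.001, -1.0]]
contact_force: [-1.8, -0.6, 6.2]
gripper_width: 0.124
```

Request:
apply_moves(deltas=[[0.5,[0,0,-0.3],[0,0,0]],[0.5,[0,0,-0.7],[0,0,0]],[0.5,[0,0,-1],[0,0,0]],[0.5,[0,0,-1.5],[0,0,0]],[0.5,[0,0,-1.5],[0,0,0]],[0.5,[0,0,-1.5],[0,0,0]],[0.5,[0,0,-1.5],[0,0,0]],[0.5,[0,0,-1.5],[0,0,0]],[0.5,[0,0,-1],[0,0,0]],[0.5,[0,0,-0.5],[0,0,0]],[0.5,[0,0,0],[0,0,0]]])

```text
time: 5.15
ee_pos: [0.4997, -0.1285, 0.1316]
orientation: [[-0.614, 0.789, 0.002], [0.789, 0.614, -0.001], [-0.002, 0.001, -1.0]]
contact_force: [0.9, -0.1, -2.1]
gripper_width: 0.125
```

Request:
apply_moves(deltas=[[0.5,[1.04,1.55,0],[0,0,0]],[0.5,[1.04,1.55,0],[0,0,0]],[0.5,[1.04,1.55,0],[0,0,0]],[0.5,[1.04,1.55,0],[0,0,0]],[0.5,[1.04,1.55,0],[0,0,0]],[0.5,[1.04,1.55,0],[0,0,0]],[0.5,[1.04,1.55,0],[0,0,0]],[0.5,[1.04,1.55,0],[0,0,0]],[0.5,[1.04,1.55,0],[0,0,0]],[0.5,[1.04,1.55,0],[0,0,0]],[0.5,[1.04,1.55,0],[0,0,0]],[0.5,[1.04,1.55,0],[0,0,0]]])

```text
time: 6.15
ee_pos: [0.5688, 0.0853, 0.129]
orientation: [[-0.614, 0.789, -0.002], [0.789, 0.614, -0.0], [0.001, -0.002, -1.0]]
contact_force: [-0.2, -0.8, -2.4]
gripper_width: 0.125
```

Request:
apply_moves(deltas=[[0.5,[0,0,0],[0,0,3.8]],[0.5,[0,0,0],[0,0,3.8]],[0.5,[0,0,0],[0,0,3.8]],[0.5,[0,0,0],[0,0,3.8]],[0.5,[0,0,0],[0,0,3.8]],[0.5,[0,0,0],[0,0,3.8]],[0.5,[0,0,0],[0,0,0]],[0.5,[0,0,0],[0,0,0]]])

```text
time: 6.82
ee_pos: [0.5688, 0.0843, 0.1294]
orientation: [[-0.262, 0.965, -0.002], [0.965, 0.262, -0.0], [0.0, -0.002, -1.0]]
contact_force: [0.1, 0.0, -2.5]
gripper_width: 0.125
```

Run:
```python
from h import *
from rig import bot
s=bot.read_state(); m=bot.camera_model("wrist"); p,d=bot.get_image("wrist")
cv2.imwrite("pics/w2.png",p[:,:,::-1]); np.savez("w2.npz",p=p,d=d,m=np.array(m,dtype=object),s=np.array(s,dtype=object))
print(s["ee_pos"],s["orientation"],s["joint_pos"],s["contact_force"],s["gripper_width"])
```

```text
[0.56879614 0.08434671 0.12935696] [[-2.62443657e-01  9.64945756e-01 -1.73620377e-03]
 [ 9.64947261e-01  2.62443837e-01 -1.27669179e-04]
 [ 3.32462147e-04 -1.70885104e-03 -9.99998485e-01]] [ 8.02939946e-01  3.03213524e+01  8.72647269e+01 -6.67346948e-03
  6.25134908e+01 -1.44091016e+01] [ 0.12401559  0.04258682 -2.50340283] 0.12495425778565654
```

View pics/w2.png

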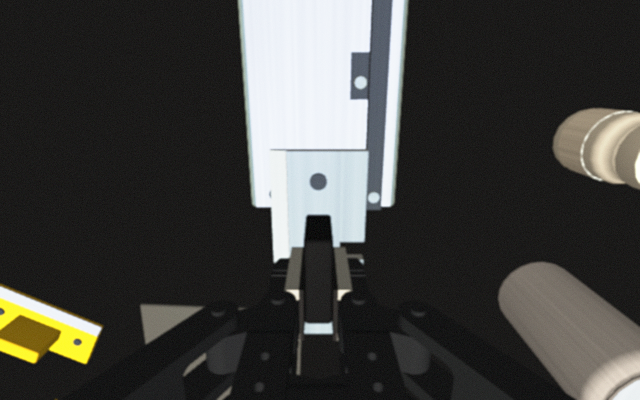

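The wrist view shows the blade held, back edge at column ~367 and far end at row ~150. The fence foot is at column ~370, the pin top at (361,82), and the slot spans rows 52–99. Next I'll measure the lines at sub-pixel level.

Run:
```python
from h import *
z=np.load("w2.npz",allow_pickle=True); m=z["m"].item(); s=z["s"].item(); p=z["p"]; d=z["d"]
g=cv2.GaussianBlur(p.astype(np.float32).mean(2),(0,0),.8)
def edge(prof,lo):
    k=int(np.argmax(np.abs(np.diff(prof)))); dd=np.abs(np.diff(prof)); w=dd[max(k-2,0):k+3]
    return lo+max(k-2,0)+.5+(w*np.arange(len(w))).sum()/w.sum()
def line(pts): # returns points
    return np.array(pts)
f=[(edge(g[r,360:378],360),r) for r in list(range(5,46,4))+list(range(104,144,4))]
W=np.array([toworld(m,c,r,.03) for c,r in f])[:,:2]
vx,vy,x0,y0=cv2.fitLine(W.astype(np.float32),cv2.DIST_L1,0,1e-4,1e-4).ravel()
t=np.array([vx,vy])*np.sign(vy); n=np.array([t[1],-t[0]]); F=np.array([x0,y0])
print("fence yaw",np.degrees(np.arctan2(n[1],n[0])),"resid mm",np.abs((W-F)@n).max()*1e3)
sl=[edge(g[40:62,c],40) for c in (355,357,363)],[edge(g[90:108,c],90) for c in (355,357,363)]; print(sl)
a,b=[toworld(m,357,np.mean(v),.03)[:2] for v in sl]
left=[toworld(m,edge(g[r,340:358],340),r,.03)[:2] for r in (60,68,88,94)]
print("slot len",np.linalg.norm(a-b)*1e3,"slot y mid",(a+b)@t/2*1e3, "slot left edge from fence",[(F-l)@n*1e3 for l in left])
# pin top
roi=g[72:94,352:370]; mask=(roi>(roi.max()+60)/2).astype(np.uint8)
k,lab,st,ce=cv2.connectedComponentsWithStats(mask); print([(st[i],ce[i]) for i in range(1,k)])
i=1+np.argmax([st[j][4] for j in range(1,k)]) ; u,v=352+ce[i][0],72+ce[i][1]
P=toworld(m,u,v,.039)[:2]; print("pin",P,"from fence",(F-P)@n*1e3,"pin-slot y",(P-(a+b)/2)@t*1e3)
print("t",t,"n",n,"F",F)
# blade: depth
for (c,r) in ((330,165),(350,200),(300,200),(330,230)): print("blade top z",(lambda D:(RT(m)[0].T@(np.array([(c-m['cx'])/m['fx']*D,(r-m['cy'])/m['fy']*D,D])-RT(m)[1])))(d[r,c]))
print("bed",(lambda c,r,D:(RT(m)[0].T@(np.array([(c-m['cx'])/m['fx']*D,(r-m['cy'])/m['fy']*D,D])-RT(m)[1])))(320,60,d[60,320]))
cv2.imwrite("pics/w2c.png",cv2.resize(p[130:280,255:405,::-1],None,fx=4,fy=4,interpolation=cv2.INTER_CUBIC))
```

```text
fence yaw 15.448423 resid mm 0.11347760077853124
([np.float64(51.90081643842457), np.float64(51.87784955027069), np.float64(51.92451408149047)], [np.float64(98.85758409415236), np.float64(98.73709974187094), np.float64(98.65020527567002)])
slot len 29.350507594435395 slot y mid 13.810043228585487 slot left edge from fence [np.float64(11.942229351088761), np.float64(11.83808806838574), np.float64(11.771911428835931), np.float64(11.83995287933213)]
[(array([  2,   4,  13,  13, 138], dtype=int32), array([ 8.26086957, 10.10869565]))]
pin [0.5747164  0.16904882] from fence 6.297185560432589 pin-slot y -3.9565314367635205
t [-0.26637083  0.96387064] n [0.96387064 0.26637083] F [0.58047265 0.17186034]
blade top z [0.56318993 0.1290075  0.11862599]
blade top z [0.57694419 0.11510452 0.11819235]
blade top z [0.55420069 0.10852177 0.11702968]
blade top z [0.56918204 0.10564832 0.13686018]
bed [0.54621043 0.1754837  0.03100333]
```

View pics/w2c.png

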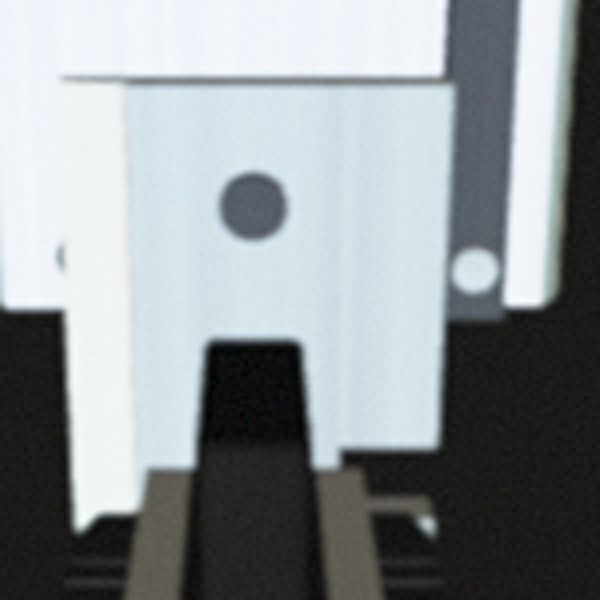

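The crop shows the blade end edge at row ~151, the back edge at column ~367–366, and the notch's +y side at row ~242. I'll compute the in-hand pose and the offsets to the target.

Run:
```python
from h import *
z=np.load("w2.npz",allow_pickle=True); m=z["m"].item(); s=z["s"].item(); p=z["p"]
g=cv2.GaussianBlur(p.astype(np.float32)[:,:,0],(0,0),.8)
def edge(prof,lo,sgn):
    dd=np.clip(sgn*np.diff(prof),0,None); k=int(np.argmax(dd)); a=max(k-2,0); w=dd[a:k+3]
    return lo+a+.5+(w*np.arange(len(w))).sum()/w.sum()
t=np.array([-.26637,.96387]);n=np.array([.96387,.26637]);F=np.array([.580473,.171860]);P=np.array([.574716,.169049])
zt=.1183
B=np.array([toworld(m,edge(g[r,360:374],360,-1),r,zt)[:2] for r in range(158,236,3)])
vx,vy,x0,y0=cv2.fitLine(B.astype(np.float32),cv2.DIST_L1,0,1e-4,1e-4).ravel(); tb=np.array([vx,vy])*np.sign(vy); nb=np.array([tb[1],-tb[0]]);B0=np.array([x0,y0])
print("blade yaw",np.degrees(np.arctan2(nb[1],nb[0])),"res",np.abs((B-B0)@nb).max()*1e3)
E=np.mean([toworld(m,c,edge(g[145:156,c],145,1),zt)[:2]@tb for c in range(295,360,4)])
N=np.mean([toworld(m,c,edge(g[236:248,c],236,-1),zt)[:2]@tb for c in range(348,362,2)])
print("end-notch mm (45)",(E-N)*1e3)
mid=np.mean([E-.05,N-.005]); bb=nb*(B0@nb)+tb*mid
ee=s["ee_pos"][:2]; R=s["orientation"]
print("blade_back",bb,"rel TCP along nb,tb mm",(bb-ee)@nb*1e3,(bb-ee)@tb*1e3)
print("gap fence",(F-bb)@n*1e3,"notch-to-pin along t",(P-bb)@t*1e3)
print("tool y yaw",np.degrees(np.arctan2(R[1,1],R[0,1])))
```

```text
blade yaw 15.256502 res 0.40245204844617943
end-notch mm (45) 44.89392055864925
blade_back [0.59120741 0.09127326] rel TCP along nb,tb mm 23.444102458367524 0.7851262376322315
gap fence 11.119309876945282 notch-to-pin along t 79.35851928466109
tool y yaw 15.215143066095425
```

Request:
apply_moves(deltas=[[0.5,[0.94,-0.39,0],[0,0,-0.2]],[0.5,[1.4,0,0],[0,0,0]],[0.5,[1.4,0,0],[0,0,0]],[0.5,[1.4,0,0],[0,0,0]],[0.5,[1.4,0,0],[0,0,0]],[0.5,[1.4,0,0],[0,0,0]],[0.5,[0,0,1.5],[0,0,0]],[0.5,[0,0,1.5],[0,0,0]],[0.5,[0,0,1.5],[0,0,0]],[0.5,[0,0,1.5],[0,0,0]],[0.5,[0,0,1],[0,0,0]],[0.5,[0,0,0.5],[0,0,0]]])

```text
time: 7.87
ee_pos: [0.5436, 0.1607, 0.0538]
orientation: [[-0.265, 0.964, -0.002], [0.964, 0.265, -0.0], [0.0, -0.002, -1.0]]
contact_force: [-0.4, 0.5, -3.2]
gripper_width: 0.126
```

Request:
apply_moves(deltas=[[0.5,[0,0,0.2],[0,0,0]],[0.5,[0,0,0.2],[0,0,0]],[0.5,[0,0,0],[0,0,0]],[0.5,[0,0,0],[0,0,0]]])

```text
time: 8.2
ee_pos: [0.545, 0.16, 0.0519]
orientation: [[-0.264, 0.965, 0.001], [0.965, 0.264, 0.0], [-0.0, 0.001, -1.0]]
contact_force: [1.6, 0.3, -1.9]
gripper_width: 0.127
```

Run:
```python
from h import *
from rig import bot
s=bot.read_state(); m=bot.camera_model("wrist"); p,d=bot.get_image("wrist")
np.savez("w3.npz",p=p,d=d,m=np.array(m,dtype=object),s=np.array(s,dtype=object))
cv2.imwrite("pics/w3.png",cv2.resize(p[100:300,240:440,::-1],None,fx=3,fy=3,interpolation=cv2.INTER_CUBIC))
R=s["orientation"];print(s["ee_pos"],s["contact_force"],np.degrees(np.arctan2(R[1,1],R[0,1])),R[:,2])
```

```text
[0.54504075 0.16003292 0.05192596] [ 1.63981832  0.27174247 -1.85141916] 15.300120965151146 [ 1.22705018e-03  9.10648118e-05 -9.99999243e-01]
```

View pics/w3.png

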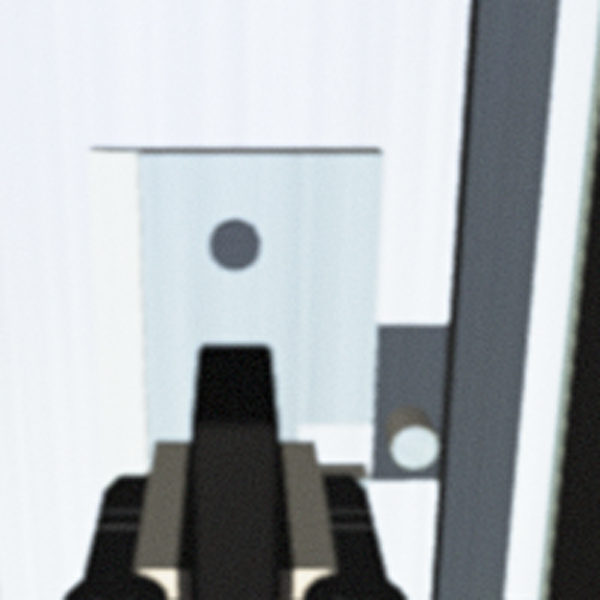

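Crop: the blade end is at row ~150 and the notch mouth spans about rows 423–466 at column ~370. The pin top is at (414,447). I'll measure the offset again from here, since parallax is now small.

```bash
cat > rel.py <<'E'
from h import *
import sys
def edge(prof,lo,sgn):
    dd=np.clip(sgn*np.diff(prof),0,None); k=int(np.argmax(dd)); a=max(k-2,0); w=dd[a:k+3]
    return lo+a+.5+(w*np.arange(len(w))).sum()/w.sum()
z=np.load("w3.npz",allow_pickle=True); m=z["m"].item(); s=z["s"].item(); p=z["p"]
g=cv2.GaussianBlur(p.astype(np.float32)[:,:,0],(0,0),.7)
zt=s["ee_pos"][2]-.0111
c0=lambda c:240+c/3; r0=lambda r:100+r/3
Fw=np.array([toworld(m,edge(g[r,384:400],384,-1),r,.03)[:2] for r in list(range(105,205,4))])
vx,vy,x0,y0=cv2.fitLine(Fw.astype(np.float32),cv2.DIST_L1,0,1e-4,1e-4).ravel(); t=np.array([vx,vy])*np.sign(vy);n=np.array([t[1],-t[0]]);F=np.array([x0,y0])
Bw=np.array([toworld(m,edge(g[r,358:374],358,1),r,zt)[:2] for r in range(155,206,3)])
vx,vy,bx,by=cv2.fitLine(Bw.astype(np.float32),cv2.DIST_L1,0,1e-4,1e-4).ravel(); tb=np.array([vx,vy])*np.sign(vy)
print("yaw fence, blade",[np.degrees(np.arctan2(-a[0],a[1])) for a in(t,tb)],"gap mm",(F-np.array([bx,by]))@n*1e3)
e=[toworld(m,c,edge(g[148:156,c],148,1),zt)[:2]@t for c in range(295,360,4)]
N=[toworld(m,c,edge(g[236:246,c],236,1),zt)[:2]@t for c in range(345,360,2)]
print("end-notch",(np.mean(e)-np.mean(N))*1e3)
mid=(np.mean(e)-.05+np.mean(N)-.005)/2
roi=g[238:260,368:388]; print(roi.max(),roi.min()); mk=((roi>160)).astype(np.uint8); k,lab,st,ce=cv2.connectedComponentsWithStats(mk); print(st[1:],ce[1:])
for i in range(1,k):
    if 60<st[i][4]<300: P=toworld(m,368+ce[i][0],238+ce[i][1],.039)[:2]; print("pin from fence",(F-P)@n*1e3,"pin - notch mid along t mm",(P@t-mid)*1e3)
P=toworld(m,c0(414),r0(447),.039)[:2]; print("by eye: from fence",(F-P)@n*1e3,"dt",(P@t-mid)*1e3)
E
python3 rel.py
```

```text
yaw fence, blade [np.float32(15.41641), np.float32(15.118983)] gap mm 13.910301
end-notch 44.53339566658999
221.72424 47.7721
[[  3   4  15  14 166]] [[ 9.78915663 10.69879518]]
pin from fence 6.330814864140422 pin - notch mid along t mm -0.003813721405766801
by eye: from fence 6.216370832433802 dt -0.17210709357338289
```

The notch is lined up with the pin to within about 0.2 mm and the gap to the fence is about 14 mm. I'll trim the yaw by 0.3°, lower to just above the bed, then advance gently while feeling for contact.

Request:
apply_moves(deltas=[[0.5,[0,0,0.1],[0,0,-0.3]],[0.5,[0,0,0.1],[0,0,0]],[0.5,[0,0,0.1],[0,0,0]],[0.5,[0,0,0],[0,0,0]],[0.5,[0,0,0],[0,0,0]]])

```text
time: 8.67
ee_pos: [0.5446, 0.1599, 0.0482]
orientation: [[-0.269, 0.963, -0.0], [0.963, 0.269, -0.0], [-0.0, -0.0, -1.0]]
contact_force: [0.1, -0.6, -2.7]
gripper_width: 0.126
```

Request:
apply_moves(deltas=[[0.5,[0,0.1,0],[0,0,0]],[0.5,[0,0.1,0],[0,0,0]],[0.5,[0,0.1,0],[0,0,0]],[0.5,[0,0,0],[0,0,0]]])

```text
time: 9.0
ee_pos: [0.5478, 0.1608, 0.0483]
orientation: [[-0.269, 0.963, 0.0], [0.963, 0.269, -0.0], [-0.0, 0.0, -1.0]]
contact_force: [0.6, 0.5, -1.5]
gripper_width: 0.13
```

Request:
apply_moves(deltas=[[0.5,[0,0.07,0],[0,0,0]],[0.5,[0,0.07,0],[0,0,0]],[0.5,[0,0.06,0],[0,0,0]],[0.5,[0,0,0],[0,0,0]]])

```text
time: 9.33
ee_pos: [0.5496, 0.1613, 0.0483]
orientation: [[-0.269, 0.963, 0.0], [0.963, 0.269, -0.0], [-0.0, 0.0, -1.0]]
contact_force: [0.1, -0.2, -1.5]
gripper_width: 0.126
```

5 mm in and past the pin's front with no contact force, so the notch is entering. Continuing.

Request:
apply_moves(deltas=[[0.5,[0,0.07,0],[0,0,0]],[0.5,[0,0.07,0],[0,0,0]],[0.5,[0,0.06,0],[0,0,0]],[0.5,[0,0,0],[0,0,0]]])

```text
time: 9.67
ee_pos: [0.5515, 0.1619, 0.0483]
orientation: [[-0.269, 0.963, 0.0], [0.963, 0.269, -0.0], [-0.0, 0.0, -1.0]]
contact_force: [0.2, -1.0, -1.8]
gripper_width: 0.128
```

Request:
apply_moves(deltas=[[0.5,[0,0.07,0],[0,0,0]],[0.5,[0,0.07,0],[0,0,0]],[0.5,[0,0.06,0],[0,0,0]],[0.5,[0,0,0],[0,0,0]]])

```text
time: 10.0
ee_pos: [0.5534, 0.1624, 0.0483]
orientation: [[-0.269, 0.963, 0.0], [0.963, 0.269, -0.0], [-0.0, 0.0, -1.0]]
contact_force: [0.0, -0.4, -2.5]
gripper_width: 0.124
```

Request:
apply_moves(deltas=[[0.5,[0,0.07,0],[0,0,0]],[0.5,[0,0.07,0],[0,0,0]],[0.5,[0,0.06,0],[0,0,0]],[0.5,[0,0,0],[0,0,0]]])

```text
time: 10.33
ee_pos: [0.5553, 0.1629, 0.0483]
orientation: [[-0.269, 0.963, 0.0], [0.963, 0.269, -0.0], [-0.0, 0.0, -1.0]]
contact_force: [-0.3, 0.0, -2.5]
gripper_width: 0.125
```

Request:
apply_moves(deltas=[[0.5,[0,0,0.04],[0,0,0]],[0.5,[0,0,0.04],[0,0,0]],[0.5,[0,0,0],[0,0,0]]])

```text
time: 10.58
ee_pos: [0.5551, 0.1629, 0.0474]
orientation: [[-0.269, 0.963, -0.0], [0.963, 0.269, -0.0], [-0.0, -0.0, -1.0]]
contact_force: [-0.1, 0.0, -2.1]
gripper_width: 0.129
```

Request:
apply_moves(deltas=[[0.5,[0,0,0.03],[0,0,0]],[0.5,[0,0,0.02],[0,0,0]],[0.5,[0,0,0],[0,0,0]]])

```text
time: 10.83
ee_pos: [0.5552, 0.1629, 0.0471]
orientation: [[-0.269, 0.963, 0.0], [0.963, 0.269, -0.0], [-0.0, 0.0, -1.0]]
contact_force: [-1.3, -0.6, -0.2]
gripper_width: 0.127
```

Light contact with the bed at z = 0.0471, as predicted. Now I'll ease toward the fence.

Request:
apply_moves(deltas=[[0.5,[0,0.06,0],[0,0,0]],[0.5,[0,0.06,0],[0,0,0]],[0.5,[0,0.04,0],[0,0,0]],[0.5,[0,0,0],[0,0,0]]])

```text
time: 11.17
ee_pos: [0.5568, 0.1633, 0.0472]
orientation: [[-0.269, 0.963, 0.0], [0.963, 0.269, -0.0], [-0.0, 0.0, -1.0]]
contact_force: [-1.6, -1.2, 2.6]
gripper_width: 0.129
```

Request:
apply_moves(deltas=[[0.5,[0,0.04,0],[0,0,0]],[0.5,[0,0.03,0],[0,0,0]],[0.5,[0,0,0],[0,0,0]]])

```text
time: 11.42
ee_pos: [0.5573, 0.1635, 0.0471]
orientation: [[-0.269, 0.963, -0.0], [0.963, 0.269, -0.0], [-0.0, -0.0, -1.0]]
contact_force: [-3.6, -0.9, 3.9]
gripper_width: 0.125
```

Request:
apply_moves(deltas=[[0.5,[0,0.03,0],[0,0,0]],[0.5,[0,0,0],[0,0,0]]])

```text
time: 11.58
ee_pos: [0.5576, 0.1636, 0.0471]
orientation: [[-0.269, 0.963, -0.0], [0.963, 0.269, -0.0], [-0.0, -0.0, -1.0]]
contact_force: [-3.8, -0.4, 4.6]
gripper_width: 0.128
```

Request:
apply_moves(deltas=[[0.5,[0,0.03,0],[0,0,0]],[0.5,[0,0,0],[0,0,0]]])

```text
time: 11.75
ee_pos: [0.5579, 0.1637, 0.0471]
orientation: [[-0.269, 0.963, -0.0], [0.963, 0.269, -0.0], [-0.0, -0.0, -1.0]]
contact_force: [-3.8, -2.0, 5.9]
gripper_width: 0.124
```

Request:
apply_moves(deltas=[[0.5,[0,0.03,0],[0,0,0]],[0.5,[0,0,0],[0,0,0]]])

```text
time: 11.92
ee_pos: [0.5581, 0.1638, 0.0471]
orientation: [[-0.269, 0.963, -0.0], [0.963, 0.269, -0.0], [-0.0, -0.0, -1.0]]
contact_force: [-4.9, -1.4, 5.3]
gripper_width: 0.122
```

Request:
apply_moves(deltas=[[0.5,[0,0.03,0],[0,0,0]],[0.5,[0,0,0],[0,0,0]]])

```text
time: 12.08
ee_pos: [0.5581, 0.1638, 0.0471]
orientation: [[-0.269, 0.963, -0.001], [0.963, 0.269, -0.0], [-0.0, -0.001, -1.0]]
contact_force: [-5.4, -1.8, 7.0]
gripper_width: 0.125
```

Request:
apply_moves(deltas=[[0.5,[0,0.04,0],[0,0,0]],[0.5,[0,0,0],[0,0,0]],[0.5,[0,0,0],[0,0,0]]])

```text
time: 12.33
ee_pos: [0.5582, 0.1638, 0.0471]
orientation: [[-0.269, 0.963, -0.002], [0.963, 0.269, -0.0], [-0.0, -0.002, -1.0]]
contact_force: [-6.5, -2.5, 7.0]
gripper_width: 0.129
```

Run:
```python
from h import *
from rig import bot
s=bot.read_state(); m=bot.camera_model("wrist"); p,d=bot.get_image("wrist")
np.savez("w4.npz",p=p,d=d,m=np.array(m,dtype=object),s=np.array(s,dtype=object))
cv2.imwrite("pics/w4.png",cv2.resize(p[110:290,260:420,::-1],None,fx=3.3,fy=3.3,interpolation=cv2.INTER_CUBIC))
R=s["orientation"];print(s["ee_pos"],s["contact_force"],s["wrist_torque"],np.degrees(np.arctan2(R[1,1],R[0,1])))
```

```text
[0.55818143 0.1637966  0.04714306] [-6.50519608 -2.5200584   6.98347711] [-0.38890027  1.08364231 -0.01993343] 15.610532321524389
```

View pics/w4.png

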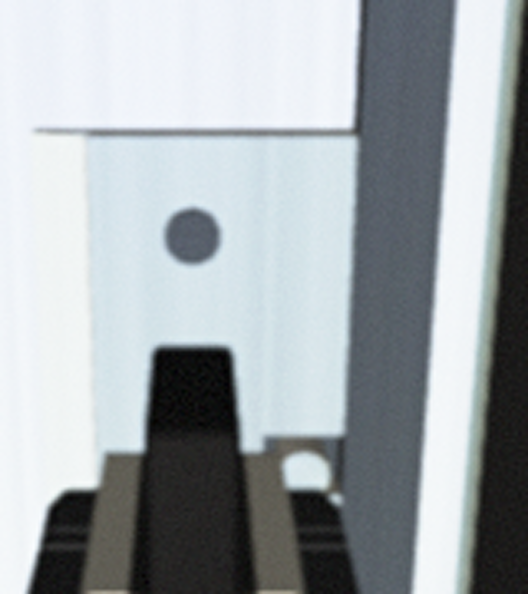

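The pin is inside the notch at crop (305,470), clear of the sides. The back edge meets the fence foot at column ~357, with no gap visible on the +y half. The push is ~7 N and the yaw torque ~0. Letting go and rising.

Request:
apply_moves(deltas=[[1.4,[0,0,0],[0,0,0]],[1.8,[0,0,0],[0,0,0]],[2.2,[0,0,0],[0,0,0]],[2.6,[0,0,0],[0,0,0]],[3,[0,0,0],[0,0,0]],[3,[0,0,0],[0,0,0]],[3,[0,0,0],[0,0,0]],[3,[0,0,0],[0,0,0]]])

```text
time: 13.05
ee_pos: [0.559, 0.164, 0.0469]
orientation: [[-0.269, 0.963, 0.0], [0.963, 0.269, -0.0], [-0.0, 0.0, -1.0]]
contact_force: [-0.3, -0.5, 0.0]
gripper_width: 0.351
```

Request:
apply_moves(deltas=[[3,[0,0,-0.3],[0,0,0]],[3,[0,0,-0.6],[0,0,0]],[3,[0,0,-1],[0,0,0]],[3,[0,0,-1.5],[0,0,0]],[3,[0,0,-2],[0,0,0]],[3,[0,0,-2],[0,0,0]],[3,[-1,0,-1],[0,0,0]],[3,[-2,0,0],[0,0,0]],[3,[-2.5,0,0],[0,0,0]],[3,[-1.5,0,0],[0,0,0]],[3,[0,0,0],[0,0,0]],[3,[0,0,0],[0,0,0]]])

```text
time: 14.05
ee_pos: [0.578, 0.0955, 0.1312]
orientation: [[-0.267, 0.964, 0.0], [0.964, 0.267, 0.0], [0.0, 0.0, -1.0]]
contact_force: [-0.1, 0.2, 0.1]
gripper_width: 0.35
```

Run:
```python
from h import *
from rig import bot
s=bot.read_state(); m=bot.camera_model("wrist"); p,d=bot.get_image("wrist")
np.savez("w5.npz",p=p,d=d,m=np.array(m,dtype=object),s=np.array(s,dtype=object))
cv2.imwrite("pics/w5.png",cv2.resize(p[0:300,180:460,::-1],None,fx=2,fy=2,interpolation=cv2.INTER_CUBIC))
print(s["ee_pos"],s["contact_force"])
```

```text
[0.57795101 0.09547677 0.1312176 ] [-0.08029613  0.22607098  0.09865574]
```

View pics/w5.png

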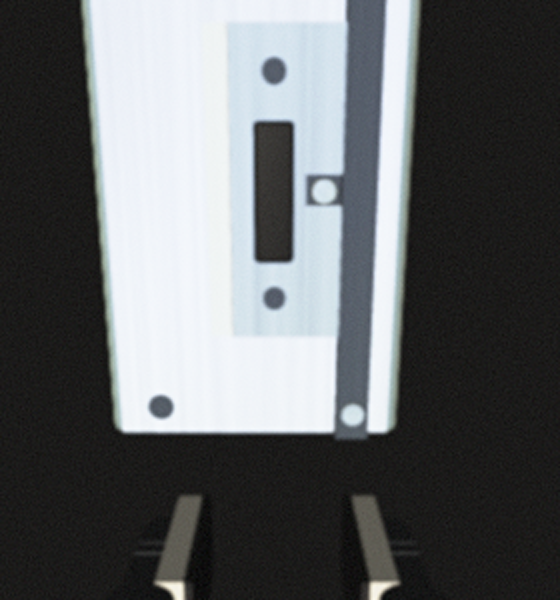

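The blade lies on the bed with the pin in the notch at crop (323,191), and no light strip shows between back edge and fence. Numeric check of flushness:

Run:
```python
from fitblade import proj
from h import *
z=np.load("w5.npz",allow_pickle=True); m=z["m"].item(); p=z["p"]; d=z["d"]
g=cv2.GaussianBlur(p.astype(np.float32)[:,:,0],(0,0),.7)
def edge(r,a=340,b=362):
    dd=np.clip(-np.diff(g[r,a:b]),0,None); k=int(np.argmax(dd)); q=max(k-2,0); w=dd[q:k+3]; return a+q+.5+(w*np.arange(len(w))).sum()/w.sum()
def L(rows,h):
    W=np.array([toworld(m,edge(r),r,h)[:2] for r in rows]); vx,vy,x,y=cv2.fitLine(W.astype(np.float32),cv2.DIST_L1,0,1e-4,1e-4).ravel(); t=np.array([vx,vy])*np.sign(vy); return t,np.array([x,y]),W
tb,B,Wb=L([*range(14,84,3),*range(106,164,3)],.036); tf,F,Wf=L([*range(173,213,2),*range(0,9,2)],.03)
n=np.array([tf[1],-tf[0]])
print("yaws",[np.degrees(np.arctan2(-t[0],t[1])) for t in(tb,tf)])
o=(F-Wb)@n*1e3; print("gap +y end, mid, -y end mm",o[:6].mean(),o[20:30].mean(),o[-6:].mean())
R,t=RT(m)
for u,v in((300,20),(340,30),(300,160),(340,160),(345,75),(345,108),(270,100)):
    D=float(np.median(d[v-2:v+3,u-2:u+3])); print((u,v),(R.T@(np.array([(u-m["cx"])/m["fx"]*D,(v-m["cy"])/m["fy"]*D,D])-t))[2].round(4))
```

```text
yaws [np.float32(15.447864), np.float32(15.442165)]
gap +y end, mid, -y end mm 0.0318675917650712 0.01289743341195731 0.012116723358015924
(300, 20) 0.0358
(340, 30) 0.0361
(300, 160) 0.0359
(340, 160) 0.0358
(345, 75) 0.0359
(345, 108) 0.0359
(270, 100) 0.0301
```

The gap is at most 0.03 mm along the whole edge, the yaw matches to 0.01°, and the blade's top is level at 36 mm. Handing in.

```bash
python3 -c "
from rig import bot
print(bot.sign_off(), bot.read_state()['time'])"
```

```text
the job is handed in; nothing more can be done
the job is handed in; nothing more can be done
```

The blade is lying flat on the holder's bed, notch over the pin and back edge flush against the fence. I let go of it and handed the job in about 14 s into the 72 s limit.

- **How it went:** I gripped the blade by its bar and lined the notch up with the pin by wrist camera. I then slid it in 1 mm above the bed with no contact force and lowered it onto the bed. I eased it against the fence with about 7 N before releasing.
- **Last checks:** The gap to the fence measures 0.01–0.03 mm at both ends and the middle, with yaw matching the fence to 0.01°. The blade's top is level at 35.8–36.1 mm, where 36 mm is expected. The picture shows the pin inside the notch, and the gripper was clear with about 0 N on it.
- **Disagreement:** The top and wrist cameras differed by about 1 mm on where the blade started, which is within the stated calibration. No check failed. I took no final overview picture of the other objects, but the arm never moved down near any of them.

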